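Move three water samples on to their next instruments

ROBOT

A 6-joint arm with a two-finger parallel gripper is mounted at the origin on the work surface. World frame = base frame: x ahead of the robot, y to its left, z up, the work surface at z = 0. Lengths are in m, angles in degrees, forces in N, time in s.
With the tool pointing down it reaches from about 0.4 to 0.825 m from the base axis. Payload 7 kg.
Tool frame: the origin (TCP) lies on the centre line of the jaws, within the pads' length; the fingertips stand 19 mm ahead of it and the grasp point (between the pads) is the TCP (r.tip_extent is the distance from the TCP to the fingertips, in m); z points along the fingers, y is the line along which they close (so a half turn about z gives the same grasp; the last joint's range is limited). The gripper opens to 88 mm and grips with 3 to 60 N. Pads are 19 mm wide; open, the fingers measure 130 mm over their backs; the gripper's body (78 mm by 193 mm) begins 47 mm behind the grasp point.
Start: joints at [90.991, 20.546, 0.682, 0, -70.136, -16.507], TCP at [0.181, 0.65, 0.246] pointing down, gripper open.
Joint ranges: [-176.03, 176.03], [-82.01, 121.73], [-58.28, 71.71], [-173.87, 95.51], [-174.79, -0.11], [-173.66, 173.66]. Speed limits (degrees/s): [136.94, 136.94, 172.46, 180, 180, 180].

INTERFACE

Orientations are given as [roll, pitch, yaw] about the fixed x, y, z axes, in that order (R = Rz(yaw) Ry(pitch) Rx(roll)).
In Python, from plant import r gives the robot as it stands. The module is installed in compiled form; this text tells all that it offers.
- The arm moves only by the tool jog_arm, never from a script. Its argument "deltas" is a list that holds one entry, the list of rows, each a list of 5 numbers: the opening, from -1 (shut) to 1 (fully open), then the shift along the world's x, y, z in cm, then the turn about the world's z in rad. In form: [[[claw, dx, dy, dz, turn], ...]]. A call has 1 to 8 rows; each row shifts and turns the commanded pose from where the row before left it; what a row does not reach is not made up. A row lasts 1/8 s, in which the tool goes at most 62.5 mm and 10.7 degrees, less where a joint would pass 70% of its speed; a pose out of reach is approached as far as the arm can. A call with a gripper value outside its range is refused whole. The fingers move at their own pace and stop on an object; "force" is the grip in N (left out, the last holds). Time passes only in rows, so rows that do not move let the fingers close. It gives the time, the measured TCP pose, the force, the opening and the grip force at its end, in the units of the state.
- r.get_state(): the state, without advancing time (a new reading comes with each control period).
- r.capture(name): name is "side" or "top"; returns the picture (400x640x3 uint8, blue, green, red); there is no depth.
- r.camera_info(name): a dict with "fx", "fy", "cx", "cy" (pixels), "view" (4x4, takes a point from world to camera coordinates). Camera axes: x right, y up, looking along -z (the intrinsics and any distortion apply to the point x, -y, -z); pixel columns grow to the right and rows downward; lengths in m; the calibration is good to about 2 mm. A picture is of the moment at which its call begins. camera_info takes no time and is no camera call.
- r.close_job(): hands the job in; it is judged then, once.
The state is a dict: "time_s": time; "joints": joint angles; "qd": joint speeds; "joint_torque": joint torques, N m; "tcp_pos": TCP position; "eef_rot": TCP orientation; "contact_force": force on the tool from outside, world axes, zero at the start; "moment": the same for the moment, N m; "gripper_width": finger opening in m; "gripper_force": force on a finger pad.
Only numpy, scipy, OpenCV 4.12 (cv2) and the standard library are available. Lean on these libraries where they do the work, as an engineer would, in place of code of your own. Each camera call takes 0.05 s, during which the arm holds its last target. There are 200 camera calls.

TASK

Each of the three samples goes on to its next instrument: the conical flask from the balance to the stirrer, the square bottle from the stirrer to the shaker and the cup from the shaker to the balance, each upright in the middle of the surface it stands on. All three instruments are occupied, so first park one sample in the middle of the free white tile. Set everything down gently without dropping it and never on the bare bench, and leave the measuring cylinder and the glass beaker standing where they are.

Things in the scene. Friction and masses are not known exactly. Their poses are not given: they have to be found in the camera images.
- flask: Conical glass flask, loose and closed, with a dark rubber stopper, 143 mm tall: base 82 mm across, cone narrowing up to 85 mm above the base, then a straight neck 34 mm across from 85 to 125 mm (pinch it here from above), then the stopper 29 mm across. About 0.16 kg. Origin: centre of its underside, z up. It starts on the balance and belongs on the stirrer.
- bottle: Square clear plastic sample bottle, loose and closed: body 66 x 66 mm and 68 mm high, shoulder and neck (42 mm across) up to 84 mm, then a round white screw cap 50 mm across from 84 to 112 mm (pinch it here from above). About 0.13 kg. Origin: centre of its underside, z up. It starts on the stirrer and belongs on the shaker. (Stock bottles at the far edge are no part of the job.)
- cup: Small round white plastic specimen cup, loose, empty and open at the top, 70 mm tall, 52 mm across at the foot and 58 mm at the rim, wall 3 mm (pinch it across its outside from above). About 0.05 kg. Origin: centre of its underside, z up. It starts on the shaker and belongs on the balance.
- pan (a point): Centre of the top of the balance's round steel pan (112 mm across, 50 mm above the bench). The balance is a fixed low white box, 170 x 150 mm, 36 mm high, with a dark display strip at its front. Axes: z up, the display lies 81 mm to -x of the pan's centre.
- plate (a point): Centre of the top of the magnetic stirrer's flat square white ceramic plate (120 x 120 mm, 60 mm above the bench). The stirrer is a fixed grey box, 150 x 130 mm, with a black knob on its front. Axes: z up, -x to the front with the knob.
- mat (a point): Centre of the top of the orbital shaker's square black rubber mat (134 x 134 mm, 60 mm above the bench). The shaker is a fixed dark box with an aluminium platform 150 x 150 mm; a steel stud 10 mm across stands at each corner, 69 mm from the centre along x and y, up to 16 mm above the mat. Axes: z up, -x to the front.
- tile_top (a point): Centre of the top of the free square white ceramic tile lying fixed on the bench (110 x 110 mm, 12 mm thick), empty at the start: the parking spot. Axes: z up, x and y along its edges.
- cylinder: Tall slim glass measuring cylinder on a round foot, a bystander, loose: 190 mm tall, tube 28 mm and foot 70 mm across. Stands beyond the instruments on the robot's right. Origin: centre of its underside, z up.
- beaker: Straight open glass beaker, a bystander, loose: 66 mm across, 80 mm tall. Stands on the bare bench straight ahead of the robot, nearer than the instruments. Origin: centre of its underside, z up.
Things that resemble listed ones, but are neither listed nor needed, are in the scene too. There is more than one size of the part that bears mat; the job needs the larger. What is shaped like the part that bears plate but orange is not meant.

How it is judged:
By the outcome, as a careful person would: the job done as asked, in the order asked, and still so for the second after the job is handed in, with the robot touching nothing.
It also fails if it takes over 118 s, if anything falls off the work surface, if the arm or the gripper's body presses on something with over 40 N, if the wrist force passes 120 N, or if a joint passes its speed limit or range.

## Working session

There is one attempt and no reset: what is moved stays moved. The work goes in short steps, Python scripts to look and compute and a tool call to move; the robot and the scene stay as the last step left them, time stands still between calls to the robot, and variables do not carry over. Pictures are saved under pics/ and viewed, at most 14 in all, crops included, and the job is handed in when it is done.

Besides the shell and the picture viewer there is one more tool, called after "Call:" as name(argument=value, ...) on one line, values as JSON. jog_arm: Moves the arm, as the interface text tells. Its arguments: {"type":"object","properties":{"deltas":{"type":"array"},"force":{"type":"number"}},"required":["deltas"]}

```bash
mkdir -p pics; python3 - <<'E'
from plant import r
import cv2,numpy as np
for n in("top","side"):
    cv2.imwrite(f"pics/{n}0.png",r.capture(n)); i=r.camera_info(n); print(n,{k:(np.round(v,4).tolist() if k=='view' else v) for k,v in i.items()})
print(r.get_state())
E
```

```text
top {'fx': 459.5632702609947, 'fy': 459.5632702609947, 'cx': 315.0500707189525, 'cy': 194.25108065512472, 'view': [[-0.0161, -0.9998, 0.0151, -0.1083], [0.9895, -0.0138, 0.144, -0.5062], [-0.1437, 0.0172, 0.9895, -1.5808], [0.0, 0.0, 0.0, 1.0]]}
side {'fx': 449.2837267622359, 'fy': 449.2837267622359, 'cx': 318.02697230242893, 'cy': 200.02820398907198, 'view': [[0.9351, -0.3544, -0.0051, -0.5062], [0.194, 0.4997, 0.8442, -0.0902], [-0.2967, -0.7904, 0.536, -1.4441], [0.0, 0.0, 0.0, 1.0]]}
{'time_s': 0.1, 'joints': array([ 9.09895693e+01,  2.05868688e+01,  6.36740920e-01, -1.81598642e-02,
       -7.01347174e+01, -1.65087965e+01]), 'qd': array([-0.05882384, -0.09195857,  0.08464102,  0.05920178, -0.01071378,
       -0.0211517 ]), 'joint_torque': array([-1.66451970e-03, -5.84162486e+01,  2.93748307e+01,  7.01539770e+00,
        1.01706258e-02, -5.62439550e-05]), 'tcp_pos': array([0.18049448, 0.64997996, 0.2447029 ]), 'eef_rot': array([ 1.79913801e+02, -7.74370766e-03, -1.55254049e+01]), 'contact_force': array([0.36391857, 0.26303879, 0.03084259]), 'moment': array([0.02323977, 0.02514227, 0.0111908 ]), 'gripper_force': 0.0, 'gripper_width': 0.08732503124024243}
```

View pics/top0.png

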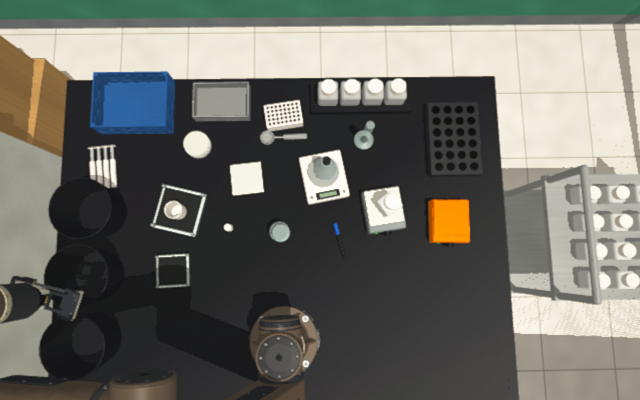

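View pics/side0.png

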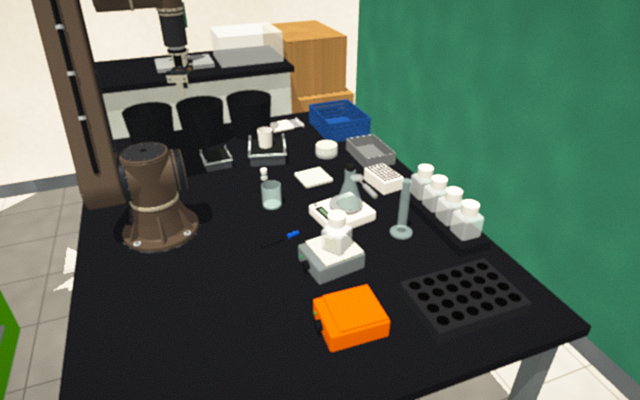

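```bash
cat > h.py <<'E'
from plant import r
import cv2,numpy as np
def crop(n,f,x0,y0,w,h,k):
    im=r.capture(n) if not isinstance(n,np.ndarray) else n
    cv2.imwrite(f"pics/{f}.png",cv2.resize(im[y0:y0+h,x0:x0+w],None,fx=k,fy=k,interpolation=cv2.INTER_CUBIC))
def pt(n,u,v,z):
    i=r.camera_info(n);V=np.array(i["view"]);R=V[:3,:3];c=-R.T@V[:3,3]
    d=R.T@np.array([(u-i["cx"])/i["fx"],-(v-i["cy"])/i["fy"],-1]);return c+d*(z-c[2])/d[2]
def pix(n,p):
    i=r.camera_info(n);q=np.array(i["view"])@np.r_[p,1];return i["cx"]-i["fx"]*q[0]/q[2],i["cy"]+i["fy"]*q[1]/q[2]
E
python3 - <<'E'
from h import *
im=cv2.imread("pics/top0.png")
crop(im,"a",145,150,130,95,6)
crop(im,"b",290,140,125,100,6)
print(pix("top",[0,0,0]))
E
```

```text
(np.float64(283.55191129040657), np.float64(341.4147381613152))
```

View pics/a.png

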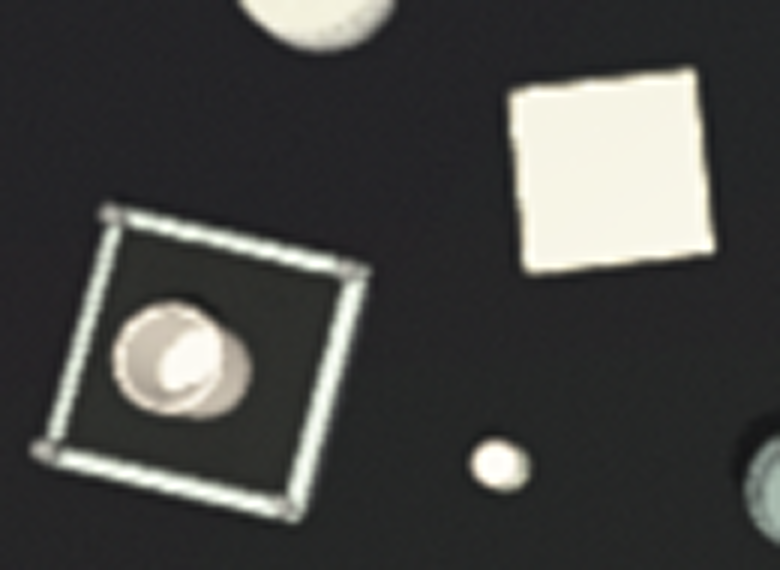

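View pics/b.png

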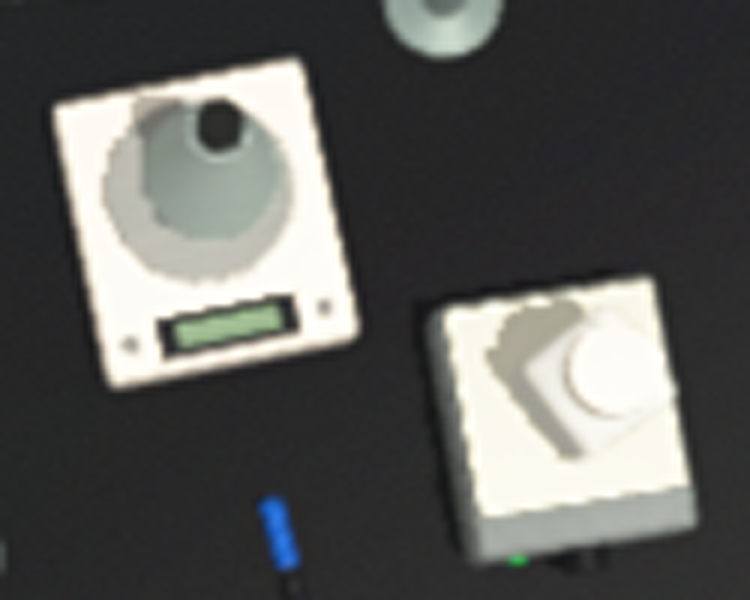

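```bash
python3 - <<'E'
from h import *
def t(x0,y0,ps,z):
    return np.array([pt("top",(x+.5)/6-.5+x0,(y+.5)/6-.5+y0,z) for x,y in ps])
def rep(n,q):
    q=q[:,:2]; e=np.roll(q,-1,0)-q
    print(n,"c",q.mean(0).round(4),"sides",np.linalg.norm(e,axis=1).round(4),"ang",np.degrees(np.arctan2(e[:,1],e[:,0])).round(1))
a=(145,150);b=(290,140)
rep("tile",t(*a,[(510,90),(693,68),(714,252),(526,273)],.012))
rep("studs",t(*a,[(112,212),(356,268),(293,515),(44,450)],.076))
rep("balbox",t(*b,[(55,103),(300,58),(358,338),(112,388)],.036))
rep("plate",t(*b,[(440,315),(655,280),(695,490),(480,520)],.06))
print("cup rim",t(*a,[(169,358),(112,358),(226,358),(169,300),(169,416)],.13).round(4))
print("pan",t(*b,[(197.5,188),(102,188),(293,188)],.05).round(4))
print("stopper",t(*b,[(221,126)],.193).round(4),t(*b,[(219,128)],.175).round(4))
print("cap",t(*b,[(615,377),(566,377)],.172).round(4))
print("side: ")
c=lambda n,p:print(n,np.round(pix("side",p),1))
for n,(u,v),z in [("beaker",(280,231),.08),("cyl foot",(364,140),.01),("cyl top",(371,126),.19),("small",(228,227),.03)]:print(n,pt("top",u,v,z).round(3))
E
```

```text
tile c [0.5707 0.129 ] sides [0.1103 0.1128 0.1121 0.1116] ang [ -83.7 -173.6   95.7    5.5]
studs c [0.4524 0.3517] sides [0.1437 0.1439 0.146  0.1398] ang [-103.8  166.9   74.6  -14. ]
balbox c [ 0.5684 -0.1486] sides [0.1486 0.1718 0.1476 0.1739] ang [ -80.1 -169.9  100.8   10.4]
plate c [ 0.4555 -0.3545] sides [0.1273 0.124  0.1255 0.1208] ang [ -81.5 -171.7   97.1    9.2]
cup rim [[0.4478 0.3542 0.13  ]
 [0.4482 0.3852 0.13  ]
 [0.4473 0.3231 0.13  ]
 [0.4798 0.3551 0.13  ]
 [0.4159 0.3533 0.13  ]]
pan [[ 0.5853 -0.1433  0.05  ]
 [ 0.5861 -0.0873  0.05  ]
 [ 0.5846 -0.1994  0.05  ]]
stopper [[ 0.5908 -0.1515  0.193 ]] [[ 0.5937 -0.1512  0.175 ]]
cap [[ 0.4549 -0.3616  0.172 ]
 [ 0.4553 -0.3352  0.172 ]]
side: 
beaker [0.374 0.005 0.08 ]
cyl foot [ 0.706 -0.298  0.01 ]
cyl top [ 0.705 -0.299  0.19 ]
small [0.394 0.19  0.03 ]
```

```bash
cat >> h.py <<'E'
def overlay(n,f,x0,y0,w,h,k,S,im=None):
    im=r.capture(n) if im is None else im
    o=cv2.resize(im[y0:y0+h,x0:x0+w],None,fx=k,fy=k,interpolation=cv2.INTER_CUBIC)
    for P,c in S:
        q=np.array([pix(n,p) for p in P]);q=(q-[x0,y0]+.5)*k-.5
        cv2.polylines(o,[np.round(q*8).astype(int)],True,c,1,cv2.LINE_AA,3)
    cv2.imwrite(f"pics/{f}.png",o)
def sq(x,y,z,s,a):
    a=np.radians(a);return [(x+s/2*(i*np.cos(a)-j*np.sin(a)),y+s/2*(i*np.sin(a)+j*np.cos(a)),z) for i,j in((1,1),(1,-1),(-1,-1),(-1,1))]
def ci(x,y,z,d):
    return [(x+d/2*np.cos(t),y+d/2*np.sin(t),z) for t in np.linspace(0,2*np.pi,40)]
R_,G,B=(0,0,255),(0,200,0),(255,0,0)
FIX=[(sq(.5707,.129,.012,.11,5.9),R_),(sq(.4524,.3517,.06,.134,-14),R_),(ci(.5853,-.1433,.05,.112),R_),(sq(.4555,-.3545,.06,.12,9),R_)]
E
python3 - <<'E'
from h import *
S=FIX+[(ci(.4478,.3542,.13,.058),G),(ci(.4478,.3542,.06,.052),G),(ci(.592,-.1514,.05,.082),G),(ci(.592,-.1514,.193,.029),G),(ci(.592,-.1514,.175,.034),G),(ci(.4549,-.3616,.172,.05),G),(ci(.4549,-.3616,.144,.05),B)]
im=cv2.imread("pics/side0.png")
overlay("side","s1",230,115,180,75,4,S,im)
overlay("side","s2",290,160,100,130,4.5,S,im)
a=cv2.imread("pics/s1.png");b=cv2.imread("pics/s2.png")
o=np.zeros((b.shape[0],800,3),np.uint8)
print(a.shape,b.shape)
t=cv2.imread("pics/top0.png");overlay("top","t1",290,140,125,100,6,S,t)
E
```

```text
(300, 720, 3) (585, 450, 3)
```

View pics/s1.png

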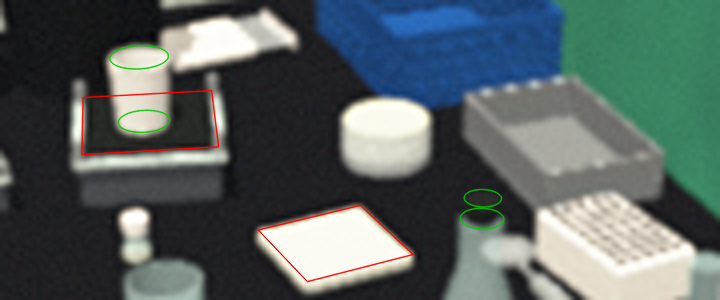

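View pics/s2.png

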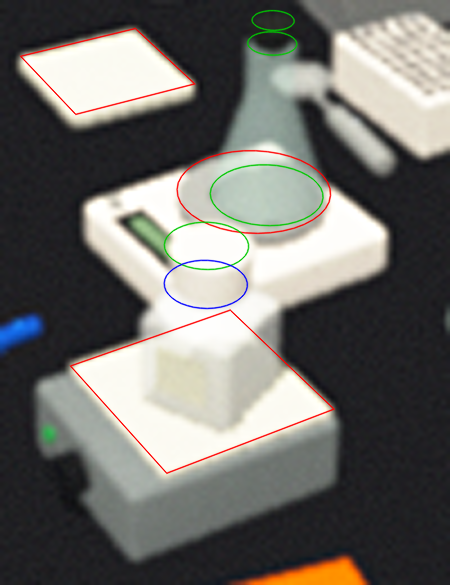

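View pics/t1.png

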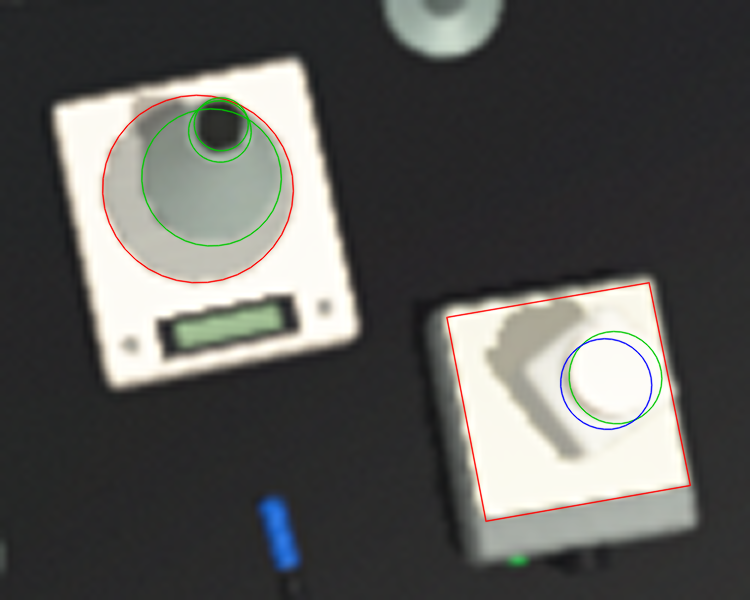

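Candidates: cup on the large shaker (178,210); the small shaker (172,270) and round white lid (197,144) are decoys. Bottle on the white-topped stirrer (386,203); the orange one (450,221) and stock bottles (330-400,92) are not meant. Flask on the balance (323,168), square tile (246,178). The crops and the overlays from both cameras agree with the sizes given. I will park the cup on the tile first.

Call:
jog_arm(deltas=[[[1,3.3,-3.7,0,0],[1,3.3,-3.7,0,0],[1,3.3,-3.7,0,0],[1,3.3,-3.7,0,0],[1,3.4,-3.7,0,0],[1,3.4,-3.7,0,0],[1,3.4,-3.7,0,0],[1,3.3,-3.7,0,0]]], force=10)

```text
time_s: 1.1
tcp_pos: [0.4484, 0.3529, 0.2454]
eef_rot: [180.0, 0.0, -15.5]
contact_force: [0.6, 1.1, 0.5]
gripper_width: 0.0878
gripper_force: 0.0
```

Call:
jog_arm(deltas=[[[1,0,0,-3,0],[1,0,0,-3,0],[1,0,0,-3,0],[1,0,0,-2,0],[1,0,0,-1.5,0],[1,0,0,-1,0],[1,0,0,0,0],[1,0,0,0,0]]])

```text
time_s: 2.1
tcp_pos: [0.4479, 0.3548, 0.1112]
eef_rot: [-179.9, -0.0, -15.5]
contact_force: [0.2, -0.2, -0.0]
gripper_width: 0.0879
gripper_force: 0.0
```

Call:
jog_arm(deltas=[[[0.4,0,0,0,0],[0,0,0,0,0],[-0.4,0,0,0,0],[-1,0,0,0,0],[-1,0,0,0,0],[-1,0,0,0,0],[-1,0,0,0,0],[-1,0,0,0,0]]], force=10)

```text
time_s: 3.1
tcp_pos: [0.4476, 0.3544, 0.1107]
eef_rot: [-180.0, -0.0, -15.5]
contact_force: [-1.7, -1.0, 3.7]
gripper_width: 0.0575
gripper_force: 10.0
```

Call:
jog_arm(deltas=[[[-1,0,0,0.5,0],[-1,0,0,1,0],[-1,0,0,2,0],[-1,0,0,2.5,0],[-1,0,0,2,0],[-1,0,0,1,0],[-1,0,0,0,0],[-1,0,0,0,0]]])

```text
time_s: 4.1
tcp_pos: [0.4472, 0.354, 0.1997]
eef_rot: [179.9, 0.0, -15.5]
contact_force: [0.1, 0.3, -0.9]
gripper_width: 0.0572
gripper_force: 10.0
```

Call:
jog_arm(deltas=[[[-1,0.8,-1.5,0,0],[-1,2,-3.5,0,0],[-1,2.3,-4.2,0,0],[-1,2.3,-4.3,0,0],[-1,2.3,-4.2,0,0],[-1,1.8,-3.2,0,0],[-1,0.8,-1.6,0,0],[-1,0,0,0,0]]])

```text
time_s: 5.1
tcp_pos: [0.5706, 0.128, 0.1999]
eef_rot: [180.0, 0.0, -15.6]
contact_force: [0.4, 1.1, -0.3]
gripper_width: 0.0575
gripper_force: 10.0
```

Call:
jog_arm(deltas=[[[-1,0,0,-1.5,0],[-1,0,0,-3,0],[-1,0,0,-3,0],[-1,0,0,-2.5,0],[-1,0,0,-1.5,0],[-1,0,0,-1,0],[-1,0,0,0,0],[-1,0,0,0,0]]])

```text
time_s: 6.1
tcp_pos: [0.5711, 0.1297, 0.0764]
eef_rot: [-179.9, -0.1, -15.5]
contact_force: [0.4, -0.3, -0.6]
gripper_width: 0.0575
gripper_force: 10.0
```

Need 13 mm more; approach slowly.

Call:
jog_arm(deltas=[[[-1,0,0,-0.6,0],[-1,0,0,-0.3,0],[-1,0,0,-0.2,0],[-1,0,0,-0.1,0],[-1,0,0,-0.1,0],[-1,0,0,0,0],[-1,0,0,0,0]]])

```text
time_s: 6.98
tcp_pos: [0.5706, 0.1294, 0.0627]
eef_rot: [-180.0, -0.0, -15.5]
contact_force: [-0.1, -0.2, 2.4]
gripper_width: 0.0574
gripper_force: 10.0
```

Call:
jog_arm(deltas=[[[0.4,0,0,0,0],[0.6,0,0,0,0],[1,0,0,0,0],[1,0,0,0,0],[1,0,0,2,0],[1,0,0,4,0],[1,0,0,5,0],[1,0,0,5,0]]])

```text
time_s: 7.98
tcp_pos: [0.5703, 0.1292, 0.224]
eef_rot: [180.0, 0.0, -15.5]
contact_force: [2.0, 1.5, 1.1]
gripper_width: 0.0877
gripper_force: 0.0
```

Call:
jog_arm(deltas=[[[1,-1.5,-5,1,0],[1,-1.5,-5,0,0],[1,-1.5,-5,0,0],[1,-1.5,-5,0,0],[1,-1.5,-5,0,0],[1,-1.5,-5,0,0],[1,-1.5,-5,0,0],[1,-1.1,-5,0,0]]])

```text
time_s: 8.98
tcp_pos: [0.4538, -0.2721, 0.2329]
eef_rot: [-180.0, -0.0, -15.5]
contact_force: [1.3, -0.6, 1.0]
gripper_width: 0.0875
gripper_force: 0.0
```

```bash
python3 - <<'E'
from h import *
S=FIX+[(ci(.5707,.1294,.082,.058),G),(ci(.5707,.1294,.012,.052),G),(ci(.4549,-.3616,.172,.05),G)]
im=r.capture("top");overlay("top","t2",220,140,200,120,4,S,im)
s=r.get_state();print(s["tcp_pos"],s["joints"])
E
```

```text
[ 0.45260027 -0.27608916  0.23258971] [-1.01232013e+01  7.43379859e+00 -1.86651322e+01  7.81220503e-02
 -6.39327882e+01  8.44894880e+01]
```

View pics/t2.png

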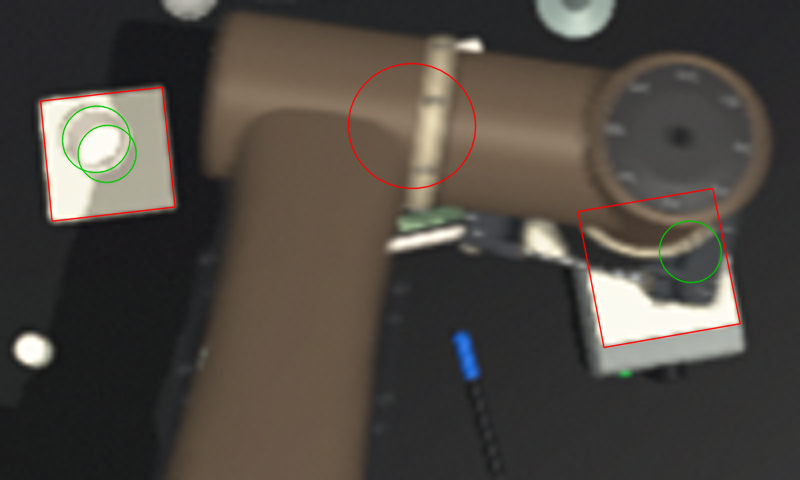

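The cup stands upright mid-tile (crop ~100,145). Going on to the bottle.

Call:
jog_arm(deltas=[[[1,0.1,-3,0,0],[1,0.1,-3,0,0],[1,0,-2.2,0,0],[1,0,-0.4,0,0],[1,0,0,0,0],[1,0,0,0,0]]])

```text
time_s: 9.78
tcp_pos: [0.4566, -0.3559, 0.2327]
eef_rot: [-180.0, -0.0, -15.5]
contact_force: [0.5, 0.7, 0.7]
gripper_width: 0.0874
gripper_force: 0.0
```

Call:
jog_arm(deltas=[[[1,-0.2,-0.5,-1,0],[1,0,0,-2,0],[1,0,0,-2,0],[1,0,0,-1.5,0],[1,0,0,-0.8,0],[1,0,0,0,0],[1,0,0,0,0]]])

```text
time_s: 10.65
tcp_pos: [0.455, -0.3618, 0.1602]
eef_rot: [180.0, -0.1, -15.5]
contact_force: [0.2, 0.5, 0.1]
gripper_width: 0.0876
gripper_force: 0.0
```

Call:
jog_arm(deltas=[[[0.4,0,0,0,0],[0.2,0,0,0,0],[0,0,0,0,0],[-1,0,0,0,0],[-1,0,0,0,0],[-1,0,0,0,0],[-1,0,0,0,0],[-1,0,0,0,0]]], force=20)

```text
time_s: 11.65
tcp_pos: [0.4546, -0.3616, 0.1596]
eef_rot: [-180.0, -0.0, -15.5]
contact_force: [0.9, 0.5, 1.1]
gripper_width: 0.0496
gripper_force: 20.0
```

Call:
jog_arm(deltas=[[[-1,0,0,0.5,0],[-1,0,0,1,0],[-1,0,0,2,0],[-1,0,0,2.5,0],[-1,0,0,2,0],[-1,0,0,1,0],[-1,0,0,0,0],[-1,0,0,0,0]]])

```text
time_s: 12.65
tcp_pos: [0.4542, -0.3613, 0.2487]
eef_rot: [-180.0, 0.1, -15.5]
contact_force: [0.3, -0.7, -1.0]
gripper_width: 0.0497
gripper_force: 20.0
```

Call:
jog_arm(deltas=[[[-1,0,1,0,0],[-1,0,3,0,0],[-1,0,4.5,0,0],[-1,0,5,0,0],[-1,0,5,0,0],[-1,0,5,0,0],[-1,0,5,0,0],[-1,0,5,0,0]]])

```text
time_s: 13.65
tcp_pos: [0.4538, -0.0248, 0.2493]
eef_rot: [-180.0, 0.0, -15.5]
contact_force: [1.6, 0.1, -1.5]
gripper_width: 0.05
gripper_force: 20.0
```

Call:
jog_arm(deltas=[[[-1,0,5,0,0],[-1,0,5,0,0],[-1,0,5,0,0],[-1,0,5,0,0],[-1,0,5,0,0],[-1,0,5,0,0],[-1,0,4,0,0],[-1,0,2.5,0,0]]])

```text
time_s: 14.65
tcp_pos: [0.4538, 0.3401, 0.2488]
eef_rot: [179.9, 0.0, -15.4]
contact_force: [0.2, 0.2, -2.0]
gripper_width: 0.0499
gripper_force: 20.0
```

Call:
jog_arm(deltas=[[[-1,0,1,0,0],[-1,0,0.3,0,0],[-1,0,0,0,0],[-1,0,0,0,0]]])

```text
time_s: 15.15
tcp_pos: [0.4547, 0.3505, 0.2498]
eef_rot: [-180.0, -0.0, -15.6]
contact_force: [0.2, 0.0, -0.8]
gripper_width: 0.0497
gripper_force: 20.0
```

Call:
jog_arm(deltas=[[[-1,-0.2,0.1,-1,0],[-1,0,0,-2,0],[-1,0,0,-2.5,0],[-1,0,0,-1.5,0],[-1,0,0,-0.8,0],[-1,0,0,-0.3,0],[-1,0,0,0,0],[-1,0,0,0,0]]])

```text
time_s: 16.15
tcp_pos: [0.4528, 0.3527, 0.1692]
eef_rot: [-179.9, -0.0, -15.5]
contact_force: [-0.1, -0.7, -1.6]
gripper_width: 0.0498
gripper_force: 20.0
```

Call:
jog_arm(deltas=[[[-1,0,0,-0.3,0],[-1,0,0,-0.2,0],[-1,0,0,-0.2,0],[-1,0,0,-0.1,0],[-1,0,0,0,0],[-1,0,0,0,0]]])

```text
time_s: 16.9
tcp_pos: [0.4526, 0.3524, 0.1606]
eef_rot: [180.0, -0.0, -15.5]
contact_force: [-0.2, 0.9, -0.8]
gripper_width: 0.0495
gripper_force: 20.0
```

Call:
jog_arm(deltas=[[[-1,0,0,-0.1,0],[-1,0,0,-0.05,0],[-1,0,0,0,0],[-1,0,0,0,0]]])

```text
time_s: 17.4
tcp_pos: [0.4528, 0.3525, 0.1595]
eef_rot: [-180.0, -0.0, -15.5]
contact_force: [-0.1, -0.5, 3.5]
gripper_width: 0.0495
gripper_force: 20.0
```

Call:
jog_arm(deltas=[[[0.4,0,0,0,0],[0.6,0,0,0,0],[1,0,0,0,0],[1,0,0,0,0],[1,0,0,1.5,0],[1,0,0,3,0],[1,0,0,3,0],[1,0,0,2.5,0]]])

```text
time_s: 18.4
tcp_pos: [0.4528, 0.3526, 0.2616]
eef_rot: [-179.9, -0.1, -15.5]
contact_force: [0.2, -0.4, -0.5]
gripper_width: 0.0876
gripper_force: 0.0
```

Call:
jog_arm(deltas=[[[1,0.8,-3,0,0],[1,1.4,-5,0,0],[1,1.4,-5,0,0],[1,1.4,-5,0,0],[1,1.4,-5,0,0],[1,1.4,-5,0,0],[1,1.4,-5,0,0],[1,1.4,-5,0,0]]])

```text
time_s: 19.4
tcp_pos: [0.5591, -0.0293, 0.2606]
eef_rot: [-180.0, -0.1, -15.5]
contact_force: [1.0, 0.2, 0.0]
gripper_width: 0.0877
gripper_force: 0.0
```

Call:
jog_arm(deltas=[[[1,1.4,-5,0,0],[1,1.2,-4,0,0],[1,0.7,-2.5,0,0],[1,0,-0.9,0,0],[1,0,0,0,0],[1,0,0,0,0]]])

```text
time_s: 20.15
tcp_pos: [0.5915, -0.1508, 0.2595]
eef_rot: [-180.0, -0.0, -15.5]
contact_force: [0.3, -0.5, -0.6]
gripper_width: 0.0875
gripper_force: 0.0
```

Over the flask; descend to 0.158 (10.2 cm).

Call:
jog_arm(deltas=[[[1,0,0,-1.5,0],[1,0,0,-2.5,0],[1,0,0,-2.5,0],[1,0,0,-2,0],[1,0,0,-1.2,0],[1,0,0,-0.5,0],[1,0,0,0,0],[1,0,0,0,0]]])

```text
time_s: 21.15
tcp_pos: [0.5921, -0.1516, 0.1578]
eef_rot: [-180.0, -0.1, -15.5]
contact_force: [1.2, 0.2, 0.3]
gripper_width: 0.0876
gripper_force: 0.0
```

Call:
jog_arm(deltas=[[[0.4,0,0,0,0],[0,0,0,0,0],[-0.1,0,0,0,0],[-0.2,0,0,0,0],[-1,0,0,0,0],[-1,0,0,0,0],[-1,0,0,0,0],[-1,0,0,0,0]]], force=20)

```text
time_s: 22.15
tcp_pos: [0.5916, -0.1516, 0.157]
eef_rot: [-180.0, 0.0, -15.5]
contact_force: [-0.9, 0.6, 0.4]
gripper_width: 0.0338
gripper_force: 20.0
```

Call:
jog_arm(deltas=[[[-1,0,0,0.5,0],[-1,0,0,1,0],[-1,0,0,2,0],[-1,0,0,2.5,0],[-1,0,0,2,0],[-1,0,0,1,0],[-1,0,0,0,0],[-1,0,0,0,0]]])

```text
time_s: 23.15
tcp_pos: [0.5911, -0.1515, 0.2461]
eef_rot: [180.0, 0.1, -15.5]
contact_force: [0.2, 1.0, -2.9]
gripper_width: 0.0337
gripper_force: 20.0
```

Call:
jog_arm(deltas=[[[-1,-0.6,-0.9,0,0],[-1,-1.6,-2.4,0,0],[-1,-2.6,-3.8,0,0],[-1,-2.8,-4.2,0,0],[-1,-2.8,-4.2,0,0],[-1,-2,-3,0,0],[-1,-1.1,-1.6,0,0],[-1,0,0,0,0]]])

```text
time_s: 24.15
tcp_pos: [0.4556, -0.3535, 0.2467]
eef_rot: [-180.0, 0.0, -15.6]
contact_force: [0.3, -0.0, -2.0]
gripper_width: 0.0336
gripper_force: 20.0
```

Call:
jog_arm(deltas=[[[-1,0,-0.2,-1,0],[-1,0,0,-2,0],[-1,0,0,-2,0],[-1,0,0,-1.2,0],[-1,0,0,-0.5,0],[-1,0,0,-0.2,0],[-1,0,0,0,0],[-1,0,0,0,0]]])

```text
time_s: 25.15
tcp_pos: [0.4569, -0.3548, 0.1787]
eef_rot: [180.0, -0.1, -15.5]
contact_force: [-0.2, 0.1, -2.4]
gripper_width: 0.0339
gripper_force: 20.0
```

Call:
jog_arm(deltas=[[[-1,-0.1,0,-0.5,0],[-1,0,0,-0.3,0],[-1,0,0,-0.2,0],[-1,0,0,-0.1,0],[-1,0,0,-0.1,0],[-1,0,0,0,0],[-1,0,0,0,0]]])

```text
time_s: 26.02
tcp_pos: [0.4556, -0.3547, 0.167]
eef_rot: [180.0, -0.0, -15.5]
contact_force: [-2.4, 2.0, 6.0]
gripper_width: 0.0333
gripper_force: 20.0
```

Call:
jog_arm(deltas=[[[0,0,0,0,0],[0.4,0,0,0,0],[1,0,0,0,0],[1,0,0,0,0],[1,0,0,1.5,0],[1,0,0,3,0],[1,0,0,3,0],[1,0,0,2.5,0]]])

```text
time_s: 27.02
tcp_pos: [0.4558, -0.3548, 0.2686]
eef_rot: [180.0, -0.1, -15.5]
contact_force: [0.3, -0.3, 0.2]
gripper_width: 0.0876
gripper_force: 0.0
```

Call:
jog_arm(deltas=[[[1,0.7,3,0,0],[1,1.2,5,0,0],[1,1.2,5,0,0],[1,1.2,5,0,0],[1,1.2,5,0,0],[1,1.2,5,0,0],[1,1.2,5,0,0],[1,1.2,5,0,0]]])

```text
time_s: 28.02
tcp_pos: [0.547, 0.0271, 0.2675]
eef_rot: [-180.0, -0.1, -15.5]
contact_force: [1.2, -0.7, 0.4]
gripper_width: 0.0877
gripper_force: 0.0
```

Call:
jog_arm(deltas=[[[1,1.2,5,0,0],[1,0.8,3,0,0],[1,0.4,2,0,0],[1,0,0.4,0,0],[1,0,0,0,0],[1,0,0,0,0]]])

```text
time_s: 28.78
tcp_pos: [0.5704, 0.1284, 0.2663]
eef_rot: [-180.0, -0.0, -15.6]
contact_force: [0.3, 0.4, 0.0]
gripper_width: 0.0875
gripper_force: 0.0
```

Call:
jog_arm(deltas=[[[1,0,0,-2,0],[1,0,0,-4,0],[1,0,0,-4,0],[1,0,0,-4,0],[1,0,0,-3,0],[1,0,0,-2.2,0],[1,0,0,-1.1,0],[1,0,0,0,0]]])

```text
time_s: 29.78
tcp_pos: [0.5704, 0.1288, 0.0628]
eef_rot: [180.0, 0.0, -15.5]
contact_force: [0.4, -0.6, 0.4]
gripper_width: 0.0877
gripper_force: 0.0
```

Call:
jog_arm(deltas=[[[0.6,0,0,0,0],[0.4,0,0,0,0],[0.3,0,0,0,0],[-1,0,0,0,0],[-1,0,0,0,0],[-1,0,0,0,0],[-1,0,0,0,0],[-1,0,0,0,0]]], force=10)

```text
time_s: 30.78
tcp_pos: [0.5708, 0.1294, 0.0635]
eef_rot: [-180.0, -0.0, -15.5]
contact_force: [-0.7, -1.1, 5.8]
gripper_width: 0.0575
gripper_force: 10.0
```

Call:
jog_arm(deltas=[[[-1,0,0,0.5,0],[-1,0,0,1.5,0],[-1,0,0,2.5,0],[-1,0,0,3,0],[-1,0,0,2.5,0],[-1,0,0,1,0],[-1,0,0,0,0],[-1,0,0,0,0]]])

```text
time_s: 31.78
tcp_pos: [0.57, 0.1291, 0.172]
eef_rot: [179.9, 0.1, -15.5]
contact_force: [-0.2, -0.6, -0.4]
gripper_width: 0.0573
gripper_force: 10.0
```

Call:
jog_arm(deltas=[[[-1,0.1,-1.3,0,0],[-1,0.2,-4,0,0],[-1,0.3,-5,0,0],[-1,0.3,-5,0,0],[-1,0.3,-5,0,0],[-1,0.2,-4,0,0],[-1,0.1,-2,0,0],[-1,0,-0.9,0,0]]])

```text
time_s: 32.78
tcp_pos: [0.5851, -0.1438, 0.1724]
eef_rot: [180.0, 0.1, -15.6]
contact_force: [-0.7, -0.1, 0.2]
gripper_width: 0.0576
gripper_force: 10.0
```

Call:
jog_arm(deltas=[[[-1,0,0,-1,0],[-1,0,0,-1.8,0],[-1,0,0,-1.8,0],[-1,0,0,-1,0],[-1,0,0,-0.4,0],[-1,0,0,0,0],[-1,0,0,0,0]]])

```text
time_s: 33.65
tcp_pos: [0.586, -0.1425, 0.1137]
eef_rot: [-180.0, -0.1, -15.5]
contact_force: [0.7, 0.4, 0.6]
gripper_width: 0.0575
gripper_force: 10.0
```

Call:
jog_arm(deltas=[[[-1,0,-0.1,-0.6,0],[-1,0,0,-0.3,0],[-1,0,0,-0.2,0],[-1,0,0,-0.1,0],[-1,0,0,-0.05,0],[-1,0,0,0,0],[-1,0,0,0,0]]])

```text
time_s: 34.52
tcp_pos: [0.5858, -0.1438, 0.1016]
eef_rot: [180.0, -0.0, -15.5]
contact_force: [-3.0, 0.0, 6.5]
gripper_width: 0.057
gripper_force: 10.0
```

Call:
jog_arm(deltas=[[[0.4,0,0,0,0],[0.6,0,0,0,0],[1,0,0,0,0],[1,0,0,0,0],[1,0,0,2,0],[1,0,0,4,0],[1,0,0,5,0],[1,0,0,5,0]]])

```text
time_s: 35.52
tcp_pos: [0.5853, -0.1436, 0.262]
eef_rot: [180.0, 0.0, -15.5]
contact_force: [0.7, 0.0, -1.1]
gripper_width: 0.088
gripper_force: 0.0
```

Call:
jog_arm(deltas=[[[1,-0.5,5,0,0],[1,-0.5,5,0,0],[1,-0.5,5,0,0],[1,-0.5,5,0,0],[1,-0.5,5,0,0],[1,-0.5,5,0,0],[1,0,5,0,0],[1,0,5,0,0]]])

```text
time_s: 36.52
tcp_pos: [0.5553, 0.2581, 0.2607]
eef_rot: [-180.0, -0.0, -15.5]
contact_force: [0.9, -0.2, 0.2]
gripper_width: 0.0879
gripper_force: 0.0
```

Call:
jog_arm(deltas=[[[1,-3,4,0,0],[1,-3,4,0,0],[1,-4,4,0,0],[1,-4,4,0,0],[1,-4,4,0,0],[1,-4,4,0,0],[1,-4,4,0,0],[1,-4,4,0,0]]])

```text
time_s: 37.52
tcp_pos: [0.254, 0.5775, 0.2607]
eef_rot: [-180.0, 0.0, -15.5]
contact_force: [0.5, 0.1, -0.2]
gripper_width: 0.0874
gripper_force: 0.0
```

```bash
python3 - <<'E'
from h import *
S=FIX+[(ci(.5855,-.1435,.12,.058),G),(ci(.4555,-.3547,.06,.082),G),(ci(.4555,-.3547,.203,.029),G),(ci(.4527,.3525,.172,.05),G)]
im=r.capture("top");overlay("top","t3",145,125,260,135,3,S,im)
overlay("side","s3",235,110,150,180,3.3,S)
print(r.get_state()["tcp_pos"])
E
```

```text
[0.25200273 0.57954633 0.25973823]
```

View pics/t3.png

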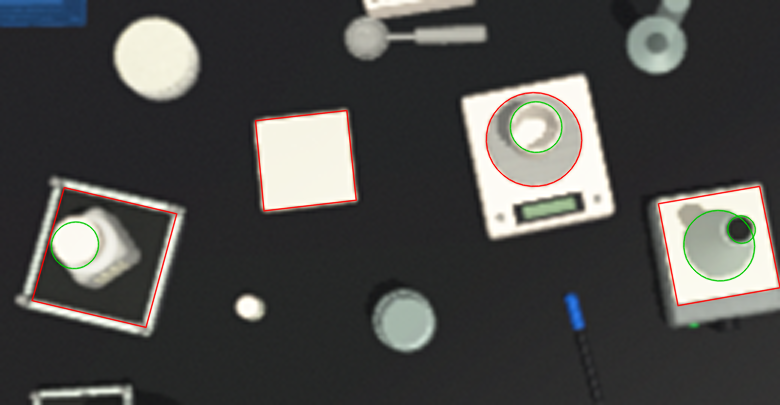

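View pics/s3.png

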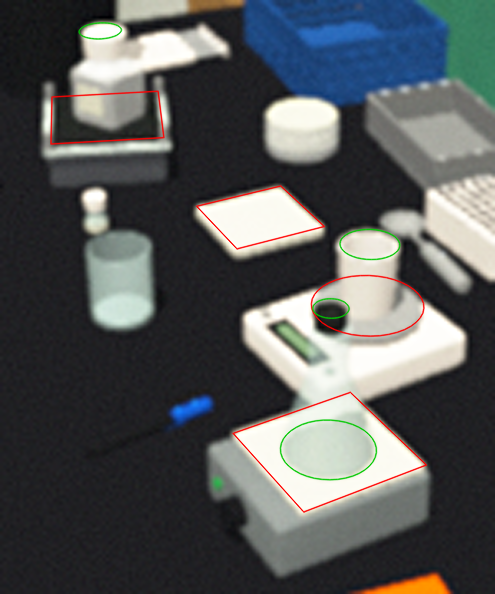

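All three samples stand upright and centred (t3: bottle 95,245; cup 535,127; flask 720,245). The tile is empty, and the beaker and cylinder have not moved. Handing in.

```bash
python3 -c "
from plant import r
print(r.close_job())"
```

```text
the job is handed in; nothing more can be done
None
```

The flask is on the stirrer, the bottle on the shaker and the cup (parked on the white tile first) on the balance; the last pictures show each upright and centred, the beaker and cylinder look unmoved, and the job was handed in at about 38 s (no verdict returned).

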